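Pack the dye tablet and clip the craft box shut

TASK

Put the red dye tablet from the pocket tray into the empty half of the white storage box, then tip the pink lid fully shut and snap its four blue clips fully down over the rim in opposite-corner order: after the first clip, the one diagonally across the lid, then the remaining two. Start on the clips only once the lid is shut, leave the other two tablets in their pockets, and do not shift or knock over the bottles, candle, jar and cup.

Things in the scene. Friction and masses are not known exactly. Their poses are not given: they have to be found in the camera images.
- box: White box fixed to the table, 160 (its x) x 200 (its y) x 75 mm high, walls 4 mm, inner floor 4 mm up; a lip stands 4 mm out at 62 to 70 mm height. Origin: centre of its underside. x points from its near side to its hinge side, y left, z up. A divider at y = 0, 54 mm high, along x, parts it: left half (y above 0) empty, right half full of tea lights 21 mm high. Lid hinged on the +x rim.
- empty_half (a point): Centre of the floor of the box's empty left half (inside 152 by 94 mm).
- lid (a joint): Angle of the pink lid (rad): 0 shut, 1.57 upright, 1.9 fully open, leaning away. Plate 168 x 216 x 8 mm, 0.2 kg, hinge line at box x = +84 mm, 75 mm up. Stiff damped hinge: it stays put above about 1.25 rad, and sinks shut by itself in about 2 s once tipped below about 1.0 rad. 1 to 2 N at its free edge tips it. Shut, its top is 83 mm above the table.
- lid_edge (a point): Middle of the lid's free edge, 168 mm from the hinge line, at mid-thickness. At box x = -84 mm, height 79 mm when shut.
- red_mid (a point): Centre of the red dye tablet: upright cylinder 20 mm diameter, 22 mm high, 12 g, standing in a pocket of the tray with its centre 17 mm above the table.
- yellow_mid (a point): Centre of the yellow dye tablet, same size; stays in the tray.
- blue_mid (a point): Centre of the blue dye tablet, same size; stays in the tray.
- tray: Grey pocket tray fixed to the table, 104 mm (x) by 154 mm (y) by 16 mm high, 2 x 3 square pockets 26 mm wide and 10 mm deep at a pitch of 50 mm both ways. Origin: centre of its underside. Three of the pockets hold a tablet, never two that are side by side.
- clip_near_left (a joint): Dark blue lid clip, hinged at the near end of the left side (box x -50, y +112 mm); angle in rad: 0 snapped down flat along the box side, 1.57 straight out sideways, 2.0 fully open. A weak spring swings it back open when let go, until its hook passes a sprung catch under the rim at about 0.1 rad: then it clicks and stays down. Some 5 N near the flap's end (at most 10 N) does it.
- clip_near_left_tip (a point): Middle of the free end of that clip's flap (30 wide, 34 long, 4 mm thick; closed, its outer face lies 114 mm from the box's middle), 34 mm from its hinge. The hinge runs along the box's x beside the lid's side edge, 79 mm above the table when the lid is shut.
- clip_near_right (a joint): Dark blue lid clip, hinged at the near end of the right side (box x -50, y -112 mm); angle in rad: 0 snapped down flat along the box side, 1.57 straight out sideways, 2.0 fully open. A weak spring swings it back open when let go, until its hook passes a sprung catch under the rim at about 0.1 rad: then it clicks and stays down. Some 5 N near the flap's end (at most 10 N) does it.
- clip_near_right_tip (a point): Middle of the free end of that clip's flap (30 wide, 34 long, 4 mm thick; closed, its outer face lies 114 mm from the box's middle), 34 mm from its hinge. The hinge runs along the box's x beside the lid's side edge, 79 mm above the table when the lid is shut.
- clip_far_left (a joint): Dark blue lid clip, hinged at the hinge end of the left side (box x +50, y +112 mm); angle in rad: 0 snapped down flat along the box side, 1.57 straight out sideways, 2.0 fully open. A weak spring swings it back open when let go, until its hook passes a sprung catch under the rim at about 0.1 rad: then it clicks and stays down. Some 5 N near the flap's end (at most 10 N) does it.
- clip_far_left_tip (a point): Middle of the free end of that clip's flap (30 wide, 34 long, 4 mm thick; closed, its outer face lies 114 mm from the box's middle), 34 mm from its hinge. The hinge runs along the box's x beside the lid's side edge, 79 mm above the table when the lid is shut.
- clip_far_right (a joint): Dark blue lid clip, hinged at the hinge end of the right side (box x +50, y -112 mm); angle in rad: 0 snapped down flat along the box side, 1.57 straight out sideways, 2.0 fully open. A weak spring swings it back open when let go, until its hook passes a sprung catch under the rim at about 0.1 rad: then it clicks and stays down. Some 5 N near the flap's end (at most 10 N) does it.
- clip_far_right_tip (a point): Middle of the free end of that clip's flap (30 wide, 34 long, 4 mm thick; closed, its outer face lies 114 mm from the box's middle), 34 mm from its hinge. The hinge runs along the box's x beside the lid's side edge, 79 mm above the table when the lid is shut.
- bottle_violet: small bottle with violet body and black cap, 30 mm diameter, 64 mm tall, left of the box, loose; origin at the centre of its underside. Bystander.
- bottle_green: same bottle, green body, right of the box, loose; origin at the centre of its underside. Bystander.
- bottle_copper: same bottle, copper-coloured body, in front of the box, loose; origin at the centre of its underside. Bystander.
- candle: cream pillar candle, 48 mm diameter, 50 mm tall, behind the box, loose; origin at the centre of its underside. Bystander.
- pigment_jar: closed jar, 52 mm diameter, 60 mm tall, beyond the tray, loose; origin at the centre of its underside. Bystander.
- tealight_cup: amber cup, 56 mm diameter, 50 mm tall, on the robot's side of the tray, loose; origin at the centre of its underside. Bystander.

How it is judged:
By the outcome, as a careful person would: the job done as asked, in the order asked, and still so for the second after the job is handed in, with the robot touching nothing.
It also fails if it takes over 72 s, if anything falls off the work surface, if the arm or the gripper's body presses on something with over 40 N, if the wrist force passes 120 N, or if a joint passes its speed limit or range.

ROBOT

A 7-joint arm with a two-finger parallel gripper is mounted at the origin on the work surface. World frame = base frame: x ahead of the robot, y to its left, z up, the work surface at z = 0. Lengths are in m, angles in rad, forces in N, time in s.
With the tool pointing down it reaches from about 0.4 to 0.875 m from the base axis. Payload 4.4 kg.
Tool frame: the origin (TCP) lies on the centre line of the jaws, within the pads' length; the fingertips stand r.finger_overhang ahead of it and the grasp point (between the pads) lies 6 mm ahead of it (r.finger_overhang is the distance from the TCP to the fingertips, in m); z points along the fingers, y is the line along which they close (so a half turn about z gives the same grasp; the last joint's range is limited). The gripper opens to 85 mm and grips with 20 to 120 N. Pads are 22 mm wide; open, the fingers measure 114 mm over their backs; the gripper's body (76 mm by 85 mm) begins 54 mm behind the grasp point. The pads swing forward as they close: fully open they stand 13 mm farther back than shut.
Start: joints at [-1.334, 0.628, 0.038, 1.517, -0.027, 0.996, -0.02], TCP at [0.194, 0.62, 0.233] pointing down, gripper open.
Joint ranges: [-3.06, 3.06], [-0.37, 2.12], [-1.25, 1.32], [0.18, 2.47], [-1.1, 4.24], [0.23, 1.98], [-2.94, 2.94]. Speed limits (rad/s): [2.57, 2.57, 3.14, 3.14, 3.14, 3.14, 3.14].

INTERFACE

Orientations are given as a rotation vector (axis times angle).
In Python, from rig import r, viewer gives the robot as it stands.
- The arm moves only by the tool move_arm, never from a script. Its argument "rows" is one flat list of numbers, 6 for each row, row after row: the shift along the tool's x, y, z each as a share of 25 mm, from -1 to 1, then the turn, a rotation vector about the tool's x, y, z each as a share of 0.12 rad, from -1 to 1. In form: [dx, dy, dz, rx, ry, rz, dx, dy, dz, rx, ry, rz, ...]. A call has 1 to 8 rows; each row shifts and turns the commanded pose from where the row before left it, along the tool's axes as they then stand; what a row does not reach is not made up. A row lasts 1/10 s, in which the tool goes at most 50 mm and 8.59 degrees, less where a joint would pass 70% of its speed; a pose out of reach is approached as far as the arm can. A call with a number of a shift or a turn outside -1 to 1 is refused whole. A call with a gripper value outside its range is refused whole. "claw" is the closure, from -1 (fully open) to 1 (shut), set as the call begins (left out, the last holds). The fingers move at their own pace and stop on an object; "newtons" is the grip in N (left out, the last holds). Time passes only in rows, so rows that do not move let the fingers close. It gives the time, the measured TCP pose, the force, the opening and the grip force at its end, in the units of the state.
- r.sense(): the state, without advancing time (a new reading comes with each control period).
- viewer.read_camera(name): name is "scene" or "top" or "wrist"; returns the picture (420x560x3 uint8, blue, green, red); there is no depth.
- viewer.calibration(name): a dict with "fx", "fy", "cx", "cy" (pixels), "R" (3x3) and "t" (3): a world point X has camera coordinates R X + t. Camera axes: x right, y down, z forward; pixel columns grow to the right and rows downward; lengths in m; the calibration is good to about 2 mm. A picture is of the moment at which its call begins: read the wrist's pose just before it. calibration takes no time and is no camera call; for the wrist camera it gives the pose at the moment of the call.
- r.sign_off(): hands the job in; it is judged then, once.
Trained networks look in the newest picture that a camera, given by its name, has taken for a name from the list of things; names that differ only in an ending like _2 or _b are one class to them, and where a whole thing is asked for, a point or a joint stands for the part that bears it (a point fixed in the world has none). Each returns a list of dicts, best first, with "p" (0 to 1); they miss things now and then, are a little off and sometimes report something else, mostly with a low value. They report only what shows in the picture. A call takes as long as a camera call.
- viewer.cut_out(camera, name): "pixels" (420x560 bool, what is visible of it) and "rect" ([centre column, centre row, width, height] in pixels, round what is visible of it).
The state is a dict: "time_s": time; "joint_positions": joint angles; "dq": joint speeds; "tau": joint torques, N m; "position": TCP position; "eef_rot": TCP orientation; "ft_force": force on the tool from outside, world axes, zero at the start; "wrist_torque": the same for the moment, N m; "finger_gap": finger opening in m; "gripper_force": force on a finger pad.
Only numpy, scipy, OpenCV 4.12 (cv2) and the standard library are available. Lean on these libraries where they do the work, as an engineer would, in place of code of your own. Each camera call takes 0.05 s, during which the arm holds its last target. There are 200 camera calls.

## Working session

There is one attempt and no reset: what is moved stays moved. The work goes in short steps, Python scripts to look and compute and a tool call to move; the robot and the scene stay as the last step left them, time stands still between calls to the robot, and variables do not carry over. Pictures are saved under pics/ and viewed, at most 10 in all, crops included, and the job is handed in when it is done.

Besides the shell and the picture viewer there is one more tool, called after "Emit:" by a JSON object that holds its "method" and its "body". move_arm: Moves the arm, as the interface text tells. Shift numbers are shares of 25 mm and turn numbers shares of 0.12 rad, none past 1 either way. Its arguments: {"type":"object","properties":{"rows":{"type":"array","items":{"type":"number"}},"claw":{"type":"number"},"newtons":{"type":"number"}},"required":["rows"]}

```bash
mkdir -p pics; ls
python3 - <<'E'
from rig import r, viewer
import cv2, numpy as np
s=r.sense(); print({k:np.round(v,3) for k,v in s.items()}, r.finger_overhang)
a=viewer.read_camera("scene"); b=viewer.read_camera("top")
cv2.imwrite("pics/s.png",a); cv2.imwrite("pics/t.png",b)
for n in("scene","top"):
  c=viewer.calibration(n); print(n,c)
  for k in ["box","tray","red_mid","yellow_mid","blue_mid","bottle_violet","bottle_green","bottle_copper","candle","pigment_jar","tealight_cup","lid","clip_near_left","clip_near_right","clip_far_left","clip_far_right"]:
    print(k,[(round(d["p"],2),np.round(d["rect"]).astype(int).tolist()) for d in viewer.cut_out(n,k)[:2]])
print(r.sense()["time_s"])
E
```

```text
pics
{'time_s': np.float64(0.0), 'joint_positions': array([-1.334,  0.629,  0.038,  1.518, -0.027,  0.996, -0.02 ]), 'dq': array([-0.001,  0.001, -0.001,  0.002,  0.001,  0.   ,  0.   ]), 'tau': array([-1.0000e-03, -5.6341e+01,  1.2270e+00, -1.9344e+01,  1.1000e-02,
        1.1000e-02, -0.0000e+00]), 'position': array([0.194, 0.62 , 0.232]), 'eef_rot': array([-4.740e-01, -3.105e+00,  3.000e-03]), 'ft_force': array([-0.147,  0.892, -0.341]), 'wrist_torque': array([-0.003, -0.021,  0.024]), 'gripper_force': np.float64(0.0), 'finger_gap': np.float64(0.085)} 0.025
scene {'fx': 439.41913959026846, 'fy': 439.41913959026846, 'cx': 283.0137791326693, 'cy': 209.97954884130016, 'R': array([[ 0.66726275,  0.74478862,  0.00709465],
       [ 0.54251595, -0.47947433, -0.68976867],
       [-0.51033015,  0.4641059 , -0.72399506]]), 't': array([-0.361406  , -0.27438033,  1.28822906])}
box [(0.87, [355, 158, 138, 118])]
tray [(0.55, [207, 256, 83, 74]), (0.19, [284, 210, 14, 25])]
red_mid [(0.47, [217, 259, 14, 16]), (0.38, [210, 232, 10, 15])]
yellow_mid [(0.43, [184, 267, 13, 14])]
blue_mid [(0.5, [
[... 778 characters left out ...]
 0.21462292, -0.00521319, -0.97668307]]), 't': array([0.0046201 , 0.56994854, 1.30278538])}
box [(0.67, [198, 208, 123, 84])]
tray [(0.85, [345, 229, 64, 59])]
red_mid [(0.39, [342, 219, 7, 6])]
yellow_mid [(0.41, [366, 228, 4, 5])]
blue_mid [(0.5, [332, 244, 8, 13])]
bottle_violet [(0.63, [139, 219, 10, 9])]
bottle_green [(0.42, [276, 220, 8, 12])]
bottle_copper [(0.49, [319, 195, 15, 17])]
candle [(0.52, [156, 180, 12, 2])]
pigment_jar [(0.58, [320, 196, 18, 21])]
tealight_cup [(0.73, [367, 268, 23, 22])]
lid [(0.81, [199, 177, 120, 26])]
clip_near_left []
clip_near_right []
clip_far_left [(0.63, [157, 182, 13, 7]), (0.3, [189, 270, 11, 12])]
clip_far_right [(0.46, [148, 170, 17, 11])]
1.7
```

Run:
```python
import cv2
a=cv2.imread("pics/s.png");b=cv2.imread("pics/t.png")
cv2.imwrite("pics/s2.png",cv2.resize(a[70:330,120:460],None,fx=2.3,fy=2.3,interpolation=cv2.INTER_CUBIC))
cv2.imwrite("pics/t2.png",cv2.resize(b[140:320,100:410],None,fx=2.5,fy=2.5,interpolation=cv2.INTER_CUBIC))
```

```text
(no output)
```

View pics/s2.png

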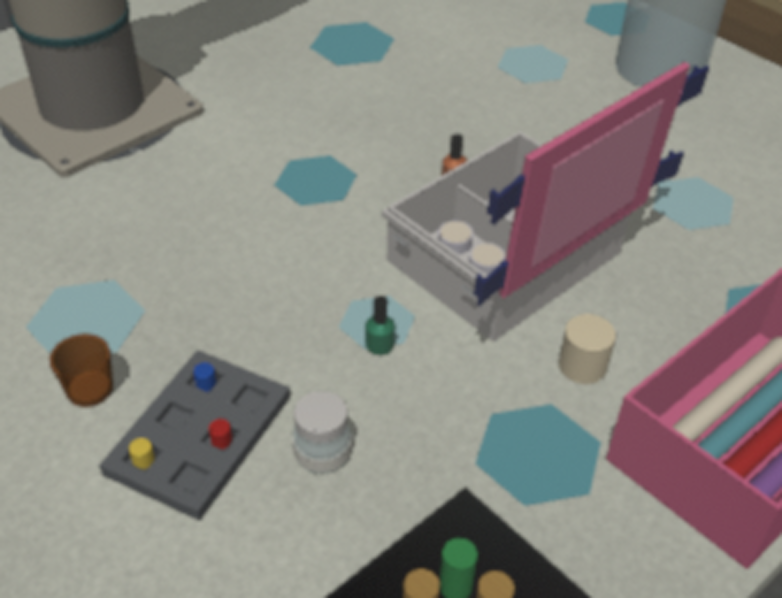

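View pics/t2.png

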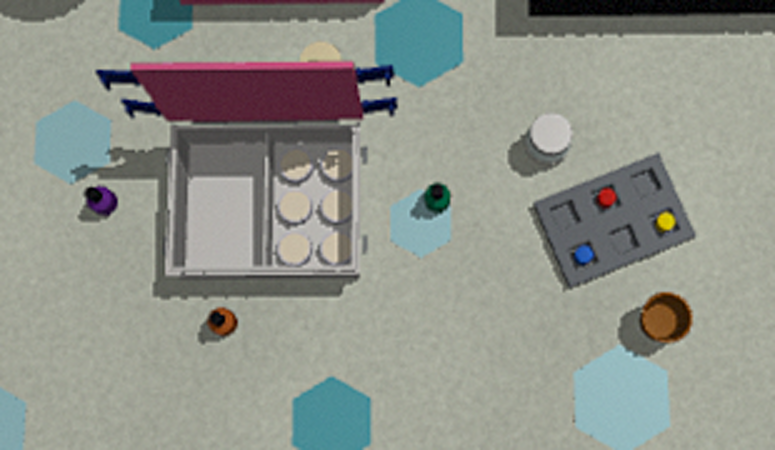

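```bash
cat > h.py <<'E'
from rig import r, viewer
import cv2, numpy as np
from scipy.spatial.transform import Rotation as Ro
def back(c,u,v,z):
    d=c["R"].T@np.array([(u-c["cx"])/c["fx"],(v-c["cy"])/c["fy"],1]); o=-c["R"].T@c["t"]
    return o+d*(z-o[2])/d[2]
def proj(c,X):
    p=np.atleast_2d(X)@c["R"].T+c["t"]; return np.c_[c["fx"]*p[:,0]/p[:,2]+c["cx"],c["fy"]*p[:,1]/p[:,2]+c["cy"]]
def st():
    s=r.sense(); print(round(float(s["time_s"]),2),np.round(s["position"],4),"axes\n",np.round(Ro.from_rotvec(s["eef_rot"]).as_matrix(),3),np.round(s["ft_force"],1),s["finger_gap"]); return s
def totool(d):
    return Ro.from_rotvec(r.sense()["eef_rot"]).as_matrix().T@np.array(d)
E
python3 - <<'E'
from h import *
c=viewer.calibration("top")
P={"red":(607,196,.028),"yel":(666,221,.028),"blu":(583,254,.028),"trA":(533,207,.016),"trB":(658,155,.016),"trC":(694,236,.016),"trD":(568,286,.016),
"rimNL":(167,272,.075),"rimNR":(357,272,.075),"rimFR":(357,125,.075),"rimFL":(172,127,.075),
"viol":(96,194,.064),"green":(437,189,.064),"copp":(218,316,.064),"jar":(551,133,.06),"cup":(667,317,.05)}
for k,(u,v,z) in P.items(): print(k,np.round(back(c,u/2.5+100,v/2.5+140,z),4))
E
```

```text
red [ 0.5428 -0.1907  0.028 ]
yel [ 0.5135 -0.2554  0.028 ]
blu [ 0.4776 -0.1613  0.028 ]
trA [ 0.5336 -0.1083  0.016 ]
trB [ 0.592  -0.2526  0.016 ]
trC [ 0.4981 -0.2883  0.016 ]
trD [ 0.4436 -0.1446  0.016 ]
rimNL [0.4572 0.2895 0.075 ]
rimNR [0.4545 0.0867 0.075 ]
rimFR [0.6165 0.0868 0.075 ]
rimFL [0.6169 0.2894 0.075 ]
viol [0.5454 0.3722 0.064 ]
green [ 0.546 -0.     0.064]
copp [0.4107 0.2358 0.064 ]
jar [ 0.6084 -0.1271  0.06  ]
cup [ 0.4045 -0.2468  0.05  ]
```

Emit:
{"method": "move_arm", "body": {"rows": [0, 0, 0, 0, 0, 1, 0, 0, 0, 0, 0, 1, 0, 0, 0, 0, 0, 1, 0, 0, 0, 0, 0, 1, 0, 0, 0, 0, 0, 1, 0, 0, 0, 0, 0, 1, 0, 0, 0, 0, 0, 1, 0, 0, 0, 0, 0, 0.46], "claw": 0}}

```text
time_s: 2.5
position: [0.1937, 0.6205, 0.2331]
eef_rot: [1.776, 2.591, 0.0]
ft_force: [-1.1, -0.6, 0.0]
finger_gap: 0.0424
gripper_force: 0.0
```

```bash
python3 -c "
from h import *
s=st(); print(totool(np.array([.541,-.19,.16])-s['position'])/.025)"
```

```text
2.5 [0.1937 0.6205 0.2331] axes
 [[-0.361  0.933  0.   ]
 [ 0.933  0.361 -0.   ]
 [-0.     0.    -1.   ]] [-1.1 -0.6  0. ] 0.042387343749534206
[-35.24973573   1.25387963   2.92492186]
```

Emit:
{"method": "move_arm", "body": {"rows": [-1, 0, 0, 0, 0, 0, -1, 0, 0, 0, 0, 0, -1, 0, 0, 0, 0, 0, -1, 0, 0, 0, 0, 0, -1, 0, 0, 0, 0, 0, -1, 0, 0, 0, 0, 0, -1, 0, 0, 0, 0, 0, -1, 0, 0, 0, 0, 0]}}

```text
time_s: 3.3
position: [0.2669, 0.4334, 0.2333]
eef_rot: [-1.771, -2.595, -0.001]
ft_force: [-0.3, -0.3, 0.3]
finger_gap: 0.043
gripper_force: 0.0
```

Emit:
{"method": "move_arm", "body": {"rows": [-1, 0, 0, 0, 0, 0, -1, 0, 0, 0, 0, 0, -1, 0, 0, 0, 0, 0, -1, 0, 0, 0, 0, 0, -1, 0, 0, 0, 0, 0, -1, 0, 0, 0, 0, 0, -1, 0, 0, 0, 0, 0, -1, 0, 0, 0, 0, 0]}}

```text
time_s: 4.1
position: [0.3399, 0.2471, 0.2333]
eef_rot: [1.771, 2.595, 0.001]
ft_force: [0.7, -0.0, -0.1]
finger_gap: 0.0427
gripper_force: 0.0
```

Emit:
{"method": "move_arm", "body": {"rows": [-1, 0, 0, 0, 0, 0, -1, 0, 0, 0, 0, 0, -1, 0, 0, 0, 0, 0, -1, 0, 0, 0, 0, 0, -1, 0, 0, 0, 0, 0, -1, 0, 0, 0, 0, 0, -1, 0, 0, 0, 0, 0, -1, 0, 0, 0, 0, 0]}}

```text
time_s: 4.9
position: [0.4128, 0.0608, 0.2333]
eef_rot: [1.771, 2.594, 0.001]
ft_force: [0.6, -0.0, 0.1]
finger_gap: 0.0428
gripper_force: 0.0
```

Emit:
{"method": "move_arm", "body": {"rows": [-1, 0.1, 0, 0, 0, 0, -1, 0.1, 0, 0, 0, 0, -1, 0.1, 0, 0, 0, 0, -1, 0.2, 0, 0, 0, 0, -1, 0.2, 0, 0, 0, 0, -1, 0.2, 0, 0, 0, 0, -1, 0.2, 0, 0, 0, 0, -1, 0.1, 0, 0, 0, 0]}}

```text
time_s: 5.7
position: [0.514, -0.1144, 0.2332]
eef_rot: [1.771, 2.595, 0.001]
ft_force: [-0.1, 0.3, 0.9]
finger_gap: 0.0427
gripper_force: 0.0
```

Emit:
{"method": "move_arm", "body": {"rows": [-1, 0, 0, 0, 0, 0, -1, 0, 0, 0, 0, 0, -1, 0, 0, 0, 0, 0, 0, 0, 0, 0, 0, 0, 0, 0, 0, 0, 0, 0]}}

```text
time_s: 6.2
position: [0.5402, -0.1836, 0.2329]
eef_rot: [-1.772, -2.593, -0.0]
ft_force: [0.1, -0.0, 0.2]
finger_gap: 0.043
gripper_force: 0.0
```

```bash
python3 -c "
from h import *
s=st()
c=viewer.calibration('wrist'); a=viewer.read_camera('wrist'); cv2.imwrite('pics/w1.png',a)
for k in ['red_mid','yellow_mid','blue_mid']:
  for d in viewer.cut_out('wrist',k)[:2]: print(k,round(d['p'],2),np.round(d['rect']),back(c,*d['rect'][:2],.02))
"
```

```text
6.2 [ 0.5402 -0.1836  0.2329] axes
 [[-0.363  0.932 -0.   ]
 [ 0.932  0.363  0.001]
 [ 0.001 -0.    -1.   ]] [ 0.1 -0.   0.2] 0.0430256069314281
red_mid 0.75 [275. 185.  18.  23.] [ 0.54321015 -0.18673302  0.02      ]
yellow_mid 0.59 [226. 232.  16.  22.] [ 0.51331397 -0.25341673  0.02      ]
blue_mid 0.88 [227. 138.  21.  24.] [ 0.48166881 -0.1599287   0.02      ]
```

View pics/w1.png

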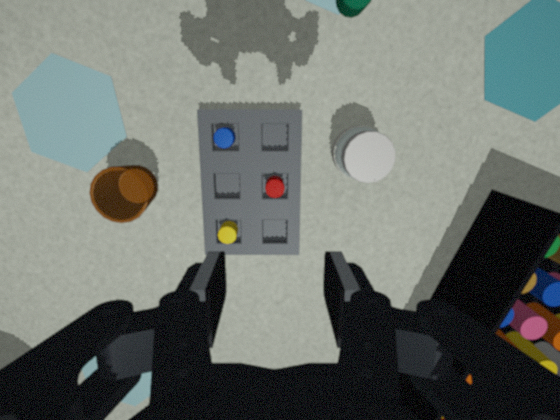

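Emit:
{"method": "move_arm", "body": {"rows": [-0.2, 0.05, 1, 0, 0, 0, 0, 0, 1, 0, 0, 0, 0, 0, 1, 0, 0, 0, 0, 0, 1, 0, 0, 0, 0, 0, 1, 0, 0, 0, 0, 0, 1, 0, 0, 0, 0, 0, 1, 0, 0, 0, 0, 0, 0.4, 0, 0, 0]}}

```text
time_s: 7.2
position: [0.5422, -0.1862, 0.0462]
eef_rot: [-1.768, -2.593, 0.001]
ft_force: [-0.2, -0.7, -0.9]
finger_gap: 0.0427
gripper_force: 0.0
```

Emit:
{"method": "move_arm", "body": {"rows": [0, 0, 0, 0, 0, 0, 0, 0, 0, 0, 0, 0, 0, 0, 0, 0, 0, 0, 0, 0, 0, 0, 0, 0, 0, 0, 0, 0, 0, 0], "claw": 1, "newtons": 25}}

```text
time_s: 7.7
position: [0.5439, -0.1878, 0.0489]
eef_rot: [1.77, 2.594, 0.001]
ft_force: [-0.0, 0.4, 0.4]
finger_gap: -0.0002
gripper_force: 0.0
```

Emit:
{"method": "move_arm", "body": {"rows": [0, 0, 0, 0, 0, 0, 0, 0, 0, 0, 0, 0, 0, 0, -1, 0, 0, 0, 0, 0, -1, 0, 0, 0, 0, 0, -1, 0, 0, 0, 0, 0, 0, 0, 0, 0], "claw": 0}}

```text
time_s: 8.3
position: [0.5455, -0.1888, 0.1262]
eef_rot: [1.768, 2.59, 0.003]
ft_force: [0.3, -0.7, -0.7]
finger_gap: 0.043
gripper_force: 0.0
```

```bash
python3 -c "
from h import *
s=st()
c=viewer.calibration('wrist'); a=viewer.read_camera('wrist'); cv2.imwrite('pics/w2.png',a)
for k in ['red_mid','yellow_mid','blue_mid']:
  for d in viewer.cut_out('wrist',k)[:2]: print(k,round(d['p'],2),np.round(d['rect']),back(c,*d['rect'][:2],.02))
"
```

```text
8.3 [ 0.5455 -0.1888  0.1262] axes
 [[-0.364  0.931  0.006]
 [ 0.931  0.364 -0.002]
 [-0.004  0.005 -1.   ]] [ 0.3 -0.7 -0.7] 0.04301236644188227
red_mid 0.7 [271. 206.  28.  35.] [ 0.54406025 -0.18769358  0.02      ]
yellow_mid 0.62 [199. 256.   8.   6.] [ 0.50770608 -0.24416059  0.02      ]
blue_mid 0.56 [200. 135.  32.  29.] [ 0.4802613  -0.15868272  0.02      ]
```

View pics/w2.png

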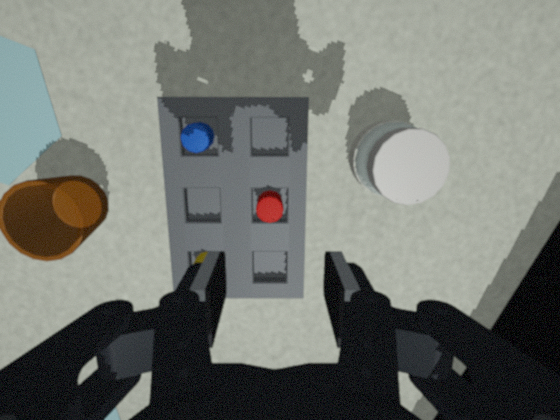

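Emit:
{"method": "move_arm", "body": {"rows": [0, 0, 1, 0, 0, 0, 0, 0, 1, 0, 0, 0, 0, 0, 0.9, 0, 0, 0, 0, 0, 0.4, 0, 0, 0, 0, 0, 0, 0, 0, 0, 0, 0, 0, 0, 0, 0]}}

```text
time_s: 9.1
position: [0.5435, -0.188, 0.0407]
eef_rot: [-1.772, -2.594, 0.0]
ft_force: [0.5, 0.1, -0.4]
finger_gap: 0.0428
gripper_force: 0.0
```

Emit:
{"method": "move_arm", "body": {"rows": [0, 0, 0, 0, 0, 0, 0, 0, 0, 0, 0, 0, 0, 0, 0, 0, 0, 0, 0, 0, 0, 0, 0, 0], "claw": 1, "newtons": 25}}

```text
time_s: 9.5
position: [0.5437, -0.1877, 0.0411]
eef_rot: [1.771, 2.594, 0.0]
ft_force: [-0.6, 0.2, -0.2]
finger_gap: -0.0001
gripper_force: 0.0
```

```bash
python3 -c "
from h import *
s=st()
c=viewer.calibration('wrist'); a=viewer.read_camera('wrist'); b=viewer.read_camera('scene'); d=viewer.read_camera('top')
p=s['position']; R=Ro.from_rotvec(s['eef_rot']).as_matrix()
for n in (-.02,0,.006,.025): print(n,proj(c,p+R[:,2]*n))
print('camera',-c['R'].T@c['t'])
z=lambda im,r0,r1,c0,c1:cv2.resize(im[r0:r1,c0:c1],(400,300),interpolation=cv2.INTER_CUBIC)
cv2.imwrite('pics/m1.png',np.hstack([cv2.resize(a,(400,300)),z(b,205,295,150,270)]))
"
```

```text
9.5 [ 0.5437 -0.1877  0.0411] axes
 [[-0.364  0.931  0.001]
 [ 0.931  0.364 -0.   ]
 [-0.     0.001 -1.   ]] [-0.6  0.2 -0.2] -0.00011491174764930294
-0.02 [[271.99633822 294.8849131 ]]
0 [[272.23809625 271.93097933]]
0.006 [[272.29916596 266.13266083]]
0.025 [[272.46621785 250.27176879]]
camera [ 0.51985041 -0.12497384  0.18132115]
```

View pics/m1.png

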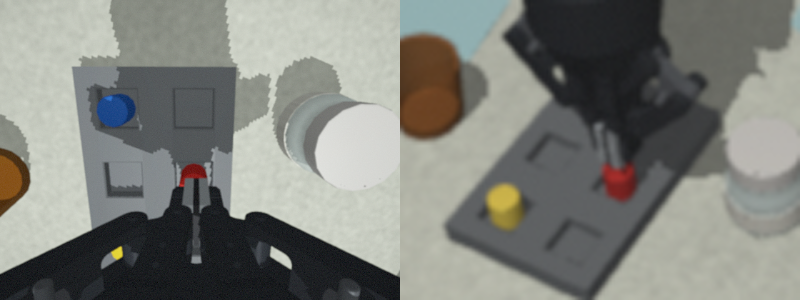

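```bash
python3 -c "
from h import *
s=st(); R=Ro.from_rotvec(s['eef_rot']).as_matrix()
c=viewer.calibration('wrist');a=cv2.imread('pics/m1.png')[:,:400]
a=viewer.read_camera('wrist')
m=(a[...,2]>110)&(a[...,1]<60)&(a[...,0]<60)
v,u=np.nonzero(m); ok=(abs(u-272)<40)&(v<290); v,u=v[ok],u[ok]
print(u.min(),u.max(),v.min(),v.max())
for z in (.028,.02): print(z,R.T@(back(c,272,v.min(),z)-s['position']))
for n in (u.min(),u.max()): print(R.T@(back(c,n,v.min()+10,.028)-s['position']))
cv2.imwrite('pics/z.png',cv2.resize(a[200:330,200:350],(750,600)[:2],interpolation=cv2.INTER_CUBIC))
b=cv2.imread('pics/w2.png');m=(b[...,2]>110)&(b[...,1]<60)&(b[...,0]<60);v,u=np.nonzero(m);ok=(abs(u-272)<50)&(v<260);print(u[ok].min(),u[ok].max(),v[ok].min(),v[ok].max())
"
```

```text
9.65 [ 0.5435 -0.1877  0.0407] axes
 [[-0.364  0.931  0.   ]
 [ 0.931  0.364 -0.   ]
 [-0.     0.    -1.   ]] [ 0.   0.1 -0.7] -8.976563150884499e-05
252 285 230 261
0.028 [ 0.01500918 -0.00015639  0.01274417]
0.02 [ 0.01228671 -0.00020406  0.02074444]
[ 0.01011636 -0.00945684  0.01274268]
[0.01010677 0.00587468 0.01274596]
257 282 196 221
```

View pics/z.png

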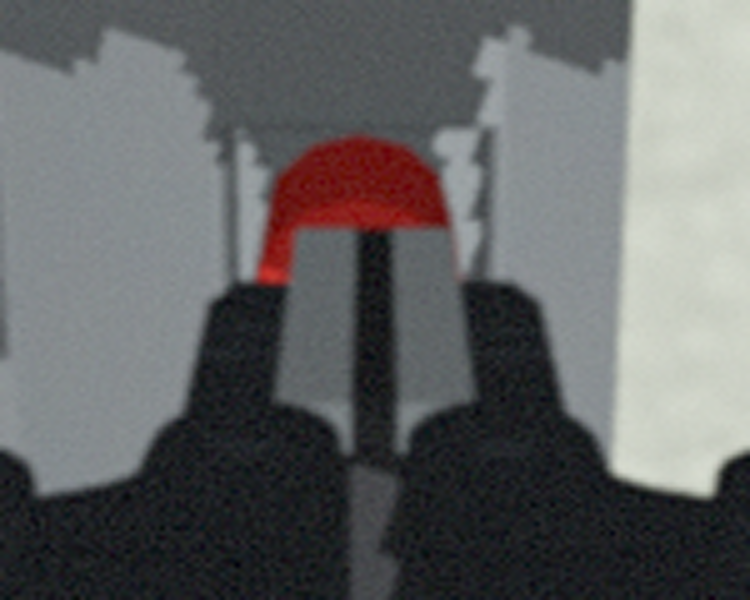

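Emit:
{"method": "move_arm", "body": {"rows": [0, 0, 0, 0, 0, 0, 0, 0, 0, 0, 0, 0, 0, 0, 0, 0, 0, 0, 0, 0, 0.2, 0, 0, 0, 0, 0, 0.2, 0, 0, 0, 0, 0, 0, 0, 0, 0], "claw": 0.1}}

```text
time_s: 10.3
position: [0.5427, -0.1874, 0.0296]
eef_rot: [-1.77, -2.593, 0.001]
ft_force: [-0.4, 0.2, -0.4]
finger_gap: 0.038
gripper_force: 0.0
```

Emit:
{"method": "move_arm", "body": {"rows": [0, 0, 0.1, 0, 0, 0, 0, 0, 0.1, 0, 0, 0, 0, 0, 0, 0, 0, 0]}}

```text
time_s: 10.6
position: [0.5432, -0.1876, 0.0252]
eef_rot: [-1.771, -2.594, 0.0]
ft_force: [0.6, 0.0, -0.2]
finger_gap: 0.0383
gripper_force: 0.0
```

Emit:
{"method": "move_arm", "body": {"rows": [0, 0, 0, 0, 0, 0, 0, 0, 0, 0, 0, 0, 0, 0, 0, 0, 0, 0, 0, 0, 0, 0, 0, 0], "claw": 1}}

```text
time_s: 11.0
position: [0.5435, -0.1878, 0.0258]
eef_rot: [1.771, 2.594, 0.0]
ft_force: [-1.9, -0.1, 0.8]
finger_gap: 0.0174
gripper_force: 24.4
```

Emit:
{"method": "move_arm", "body": {"rows": [0, 0, 0, 0, 0, 0, 0, 0, 0, 0, 0, 0, 0, 0, 0, 0, 0, 0, 0, 0, 0.16, 0, 0, 0, 0, 0, 0, 0, 0, 0], "claw": 0.1}}

```text
time_s: 11.5
position: [0.543, -0.1876, 0.021]
eef_rot: [-1.771, -2.594, 0.0]
ft_force: [-0.3, 0.1, 0.5]
finger_gap: 0.0387
gripper_force: 0.0
```

Emit:
{"method": "move_arm", "body": {"rows": [0, 0, 0, 0, 0, 0, 0, 0, 0, 0, 0, 0, 0, 0, 0, 0, 0, 0, 0, 0, 0, 0, 0, 0], "claw": 1}}

```text
time_s: 11.9
position: [0.5434, -0.1878, 0.0216]
eef_rot: [1.771, 2.595, 0.0]
ft_force: [0.6, -0.2, -0.5]
finger_gap: 0.0182
gripper_force: 24.4
```

Emit:
{"method": "move_arm", "body": {"rows": [0, 0, -0.5, 0, 0, 0, 0, 0, -1, 0, 0, 0, 0, 0, -1, 0, 0, 0, 0, 0, -1, 0, 0, 0, 0, 0, -1, 0, 0, 0, 0, 0, -1, 0, 0, 0, 0, 0, -1, 0, 0, 0, 0, 0, -1, 0, 0, 0]}}

```text
time_s: 12.7
position: [0.5432, -0.1877, 0.2111]
eef_rot: [1.771, 2.594, 0.0]
ft_force: [0.9, 0.9, -0.2]
finger_gap: 0.0182
gripper_force: 24.5
```

```bash
python3 -c "
from h import *
s=st(); R=Ro.from_rotvec(s['eef_rot']).as_matrix()
a=viewer.read_camera('wrist');b=viewer.read_camera('scene')
cv2.imwrite('pics/z2.png',np.hstack([cv2.resize(a[180:330,200:350],(400,400),interpolation=cv2.INTER_CUBIC),cv2.resize(b[150:300,150:300],(400,400),interpolation=cv2.INTER_CUBIC)]))
"
```

```text
12.7 [ 0.5432 -0.1877  0.2111] axes
 [[-0.364  0.931  0.001]
 [ 0.931  0.364 -0.   ]
 [-0.     0.001 -1.   ]] [ 0.9  0.9 -0.2] 0.018191003338735492
```

View pics/z2.png

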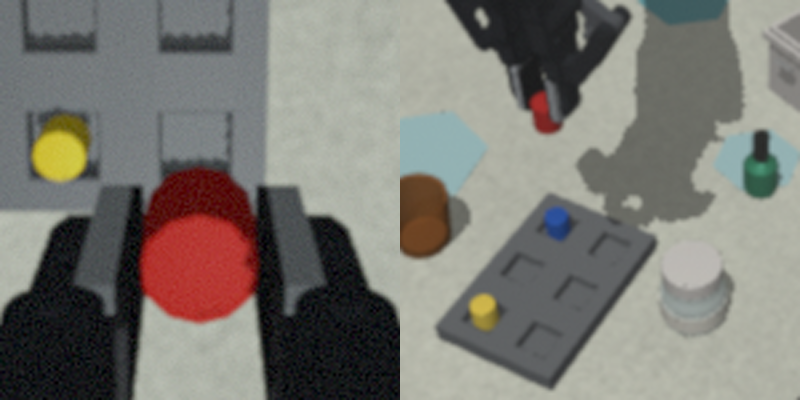

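Emit:
{"method": "move_arm", "body": {"rows": [0, 0, 0, 0, 0, 1, 0, 0, 0, 0, 0, 1, 0, 0, 0, 0, 0, 1, 1, -0.1, 0, 0, 0, 0.1, 1, -0.1, 0, 0, 0, 0, 1, -0.1, 0, 0, 0, 0, 1, -0.1, 0, 0, 0, 0, 1, -0.1, 0, 0, 0, 0]}}

```text
time_s: 13.6
position: [0.5298, -0.0617, 0.209]
eef_rot: [-2.22, -2.222, 0.0]
ft_force: [0.7, 0.5, -0.2]
finger_gap: 0.0182
gripper_force: 24.5
```

Emit:
{"method": "move_arm", "body": {"rows": [1, -0.1, 0, 0, 0, 0, 1, -0.1, 0, 0, 0, 0, 1, 0, 0, 0, 0, 0, 1, 0, 0, 0, 0, 0, 1, 0, 0, 0, 0, 0, 1, 0, 0, 0, 0, 0, 1, 0, 0, 0, 0, 0, 1, 0, 0, 0, 0, 0]}}

```text
time_s: 14.4
position: [0.5247, 0.1382, 0.209]
eef_rot: [-2.22, -2.222, 0.001]
ft_force: [0.6, 0.2, -0.7]
finger_gap: 0.0182
gripper_force: 24.5
```

Emit:
{"method": "move_arm", "body": {"rows": [1, 0, 0, 0, 0, 0, 1, 0, 0, 0, 0, 0, 1, 0, 0, 0, 0, 0, 1, 0, 0, 0, 0, 0, 0, 0, 0, 0, 0, 0, 0, 0, 0, 0, 0, 0]}}

```text
time_s: 15.0
position: [0.5247, 0.2372, 0.2088]
eef_rot: [-2.219, -2.224, 0.002]
ft_force: [0.0, -0.5, 0.1]
finger_gap: 0.0184
gripper_force: 24.5
```

```bash
python3 -c "
from h import *
s=st(); print(r.finger_overhang); print(totool(np.array([.525,.237,.037])-s['position'])/.025)
a=viewer.read_camera('top')
cv2.imwrite('pics/z3.png',cv2.resize(a[140:290,110:290],(780,600),interpolation=cv2.INTER_CUBIC))
"
```

```text
15.0 [0.5247 0.2372 0.2088] axes
 [[-0.002  1.    -0.001]
 [ 1.     0.002 -0.001]
 [-0.001 -0.001 -1.   ]] [ 0.  -0.5  0.1] 0.018353908788194415
0.025
[-1.05796423e-03  1.73888084e-02  6.87304389e+00]
```

View pics/z3.png

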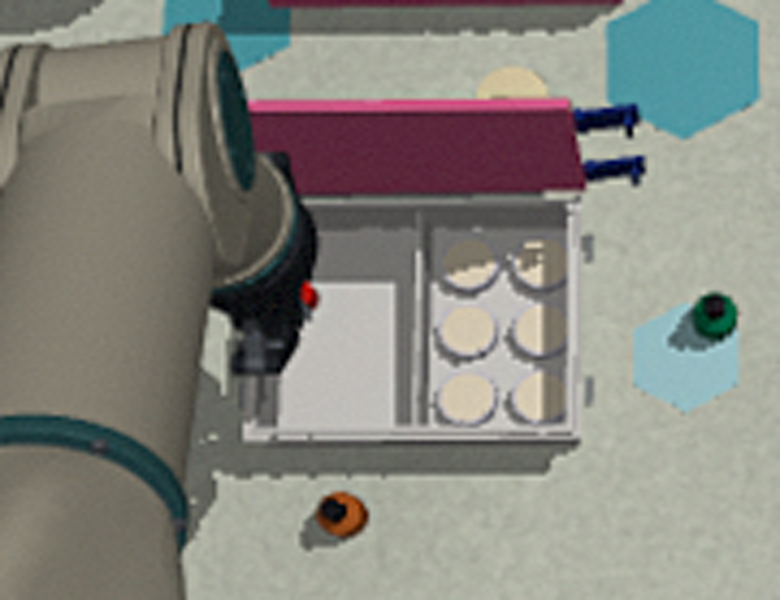

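Emit:
{"method": "move_arm", "body": {"rows": [0, 0, 1, 0, 0, 0, 0, 0, 1, 0, 0, 0, 0, 0, 1, 0, 0, 0, 0, 0, 1, 0, 0, 0]}}

```text
time_s: 15.45
position: [0.5255, 0.2354, 0.1085]
eef_rot: [2.223, 2.219, -0.0]
ft_force: [-0.2, 0.6, 0.3]
finger_gap: 0.0186
gripper_force: 24.5
```

Emit:
{"method": "move_arm", "body": {"rows": [0, 0, 1, 0, 0, 0, 0, 0, 1, 0, 0, 0, 0, 0, 0.8, 0, 0, 0, 0, 0, 0, 0, 0, 0]}}

```text
time_s: 15.85
position: [0.5236, 0.2347, 0.037]
eef_rot: [-2.222, -2.219, 0.008]
ft_force: [0.2, -0.2, -0.6]
finger_gap: 0.0184
gripper_force: 24.5
```

Emit:
{"method": "move_arm", "body": {"rows": [0, 0, 0, 0, 0, 0, 0, 0, 0, 0, 0, 0, 0, 0, 0, 0, 0, 0], "claw": 0.3}}

```text
time_s: 16.15
position: [0.5262, 0.2373, 0.0404]
eef_rot: [2.22, 2.221, 0.003]
ft_force: [-0.2, -0.7, -0.0]
finger_gap: 0.03
gripper_force: 0.0
```

Emit:
{"method": "move_arm", "body": {"rows": [0, 0, -1, 0, 0, 0, 0, 0, -1, 0, 0, 0, 0, 0, -1, 0, 0, 0, 0, 0, -1, 0, 0, 0, 0, 0, -1, 0, 0, 0, 0, 0, -1, 0, 0, 0, 0, 0, -1, 0, 0, 0, 0, 0, -1, 0, 0, 0]}}

```text
time_s: 16.95
position: [0.5252, 0.2372, 0.2412]
eef_rot: [2.22, 2.222, 0.002]
ft_force: [-0.5, 0.5, -0.0]
finger_gap: 0.0294
gripper_force: 0.0
```

```bash
python3 -c "
from h import *
s=st()
c=viewer.calibration('wrist');a=viewer.read_camera('wrist')
for k in ['red_mid','box','lid']:
  for d in viewer.cut_out('wrist',k)[:2]: print(k,round(d['p'],2),np.round(d['rect']),back(c,*d['rect'][:2],.015))
b=viewer.read_camera('scene');c=viewer.calibration('scene')
for k in ['lid']:
  for d in viewer.cut_out('scene',k)[:2]: print(k,round(d['p'],2),np.round(d['rect']))
# lid projections for angles, corners of plate
for th in (1.2,1.4,1.57,1.75,1.9):
  P=[[.5365+.084-.168*np.cos(th),.188+y,.079+.168*np.sin(th)] for y in(-.108,.108)]
  print(th,np.round(proj(c,P)).tolist(), np.round(proj(viewer.calibration('top'),P)).tolist())
"
```

```text
16.95 [0.5252 0.2372 0.2412] axes
 [[-0.001  1.     0.001]
 [ 1.     0.001  0.001]
 [ 0.001  0.001 -1.   ]] [-0.5  0.5 -0. ] 0.029403165527710353
red_mid 0.75 [274. 181.  16.  25.] [0.52619176 0.23466784 0.015     ]
lid 0.66 [468. 229. 184. 383.] [0.73986661 0.18185904 0.015     ]
lid 0.55 [290. 360.  23.  19.] [0.54621861 0.01249401 0.015     ]
1.2 [[320.0, 123.0], [389.0, 85.0]] [[241.0, 196.0], [151.0, 197.0]]
1.4 [[332.0, 127.0], [402.0, 87.0]] [[241.0, 182.0], [151.0, 183.0]]
1.57 [[343.0, 132.0], [413.0, 92.0]] [[241.0, 171.0], [151.0, 172.0]]
1.75 [[355.0, 141.0], [424.0, 99.0]] [[241.0, 159.0], [152.0, 160.0]]
1.9 [[365.0, 150.0], [433.0, 106.0]] [[241.0, 150.0], [153.0, 151.0]]
```

Emit:
{"method": "move_arm", "body": {"rows": [0, 0, -1, 0, 0, 0, 0, 0, -1, 0, 0, 0, 0, 0, -1, 0, 0, 0, -0.5, 1, -0.2, 0, 0, 0, -0.5, 1, 0, 0, 0, 0, -0.5, 1, 0, 0, 0, 0, -0.5, 1, 0, 0, 0, 0, 0, 1, 0, 0, 0, 0], "claw": 1}}

```text
time_s: 18.05
position: [0.651, 0.1843, 0.318]
eef_rot: [2.224, 2.218, -0.005]
ft_force: [0.0, 0.7, 0.2]
finger_gap: -0.0003
gripper_force: 0.0
```

Emit:
{"method": "move_arm", "body": {"rows": [0, 1, 0, 0, 0, 0, 0, 1, 0, 0, 0, 0, 0, 0, 1, 0, 0, 0, 0, 0, 1, 0, 0, 0, 0, 0, 1, 0, 0, 0, 0, 0, 0.8, 0, 0, 0, 0, 0, 0, 0, 0, 0]}}

```text
time_s: 18.75
position: [0.6975, 0.1871, 0.219]
eef_rot: [-2.218, -2.218, 0.012]
ft_force: [-0.7, -0.1, 0.0]
finger_gap: 0.0
gripper_force: 0.0
```

```bash
python3 -c "
from h import *
s=st()
b=viewer.read_camera('scene')
cv2.imwrite('pics/z4.png',cv2.resize(b[40:230,260:460],(600,570),interpolation=cv2.INTER_CUBIC))
"
```

```text
18.75 [0.6975 0.1871 0.219 ] axes
 [[-0.     1.    -0.009]
 [ 1.     0.    -0.002]
 [-0.002 -0.009 -1.   ]] [-0.7 -0.1  0. ] 3.4387045996518275e-06
```

View pics/z4.png

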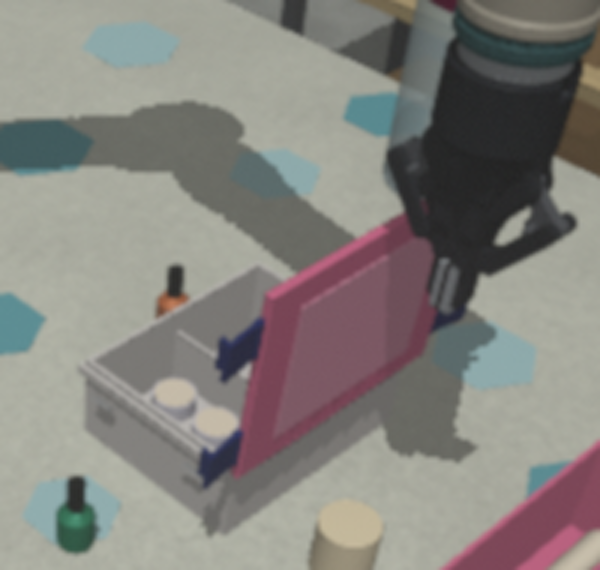

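Emit:
{"method": "move_arm", "body": {"rows": [0, -0.6, 0, 0, 0, 0, 0, -0.6, 0, 0, 0, 0, 0, -0.5, 0, 0, 0, 0, 0, -0.4, 0, 0, 0, 0, 0, -0.4, 0.1, 0, 0, 0, 0, -0.4, 0.1, 0, 0, 0, 0, -0.4, 0.1, 0, 0, 0, 0, -0.4, 0.1, 0, 0, 0]}}

```text
time_s: 19.6
position: [0.6089, 0.1873, 0.2158]
eef_rot: [2.219, 2.221, 0.005]
ft_force: [0.3, -0.0, 0.5]
finger_gap: 0.0
gripper_force: 0.4
```

Emit:
{"method": "move_arm", "body": {"rows": [0, -0.4, 0.1, 0, 0, 0, 0, -0.4, 0.1, 0, 0, 0, 0, -0.4, 0, 0, 0, 0, 0, -0.4, 0, 0, 0, 0, 0, -0.4, 0, 0, 0, 0, 0, -0.4, 0, 0, 0, 0, 0, -0.4, 0, 0, 0, 0, 0, -0.4, 0, 0, 0, 0]}}

```text
time_s: 20.4
position: [0.5269, 0.1873, 0.2091]
eef_rot: [-2.22, -2.222, 0.0]
ft_force: [-0.2, 0.7, -0.3]
finger_gap: 0.0004
gripper_force: 0.0
```

```bash
python3 -c "
from h import *
s=st()
b=viewer.read_camera('scene')
for d in viewer.cut_out('scene','lid')[:2]: print(round(d['p'],2),np.round(d['rect']))
b=viewer.read_camera('top')
for d in viewer.cut_out('top','lid')[:2]: print(round(d['p'],2),np.round(d['rect']))
"
```

```text
20.4 [0.5269 0.1873 0.2091] axes
 [[-0.001  1.    -0.   ]
 [ 1.     0.001  0.   ]
 [ 0.    -0.    -1.   ]] [-0.2  0.7 -0.3] 0.00038261444488684257
0.93 [354. 143. 115. 103.]
0.79 [223. 203.  78.  37.]
```

Emit:
{"method": "move_arm", "body": {"rows": [0, 0, -1, 0, 0, 0, 0, 0, -1, 0, 0, 0, 1, -0.4, 0, 0, 0, 0, 1, -0.4, 0, 0, 0, 0, 1, -0.4, 0, 0, 0, 0, 1, -0.4, 0, 0, 0, 0, 1, 0, 0, 0, 0, 0, 0.6, 0, 0, 0, 0, 0]}}

```text
time_s: 21.4
position: [0.4876, 0.3298, 0.259]
eef_rot: [-2.218, -2.225, -0.001]
ft_force: [0.5, -0.3, -0.7]
finger_gap: 0.0001
gripper_force: 0.0
```

Emit:
{"method": "move_arm", "body": {"rows": [0, 0, 0, 0, 0, 0, 0, 0, 0, 0, 0, 0, 0, 0, 0, 0, 0, 0, 0, 0, 0, 0, 0, 0, 0, 0, 0, 0, 0, 0, 0, 0, 0, 0, 0, 0, 0, 0, 0, 0, 0, 0, 0, 0, 0, 0, 0, 0]}}

```text
time_s: 22.2
position: [0.4877, 0.3271, 0.2591]
eef_rot: [-2.221, -2.222, -0.0]
ft_force: [-1.1, 0.3, -0.7]
finger_gap: 0.0001
gripper_force: 0.0
```

Emit:
{"method": "move_arm", "body": {"rows": [0, 0, 0, 0, 0, 0, 0, 0, 0, 0, 0, 0, 0, 0, 0, 0, 0, 0, 0, 0, 0, 0, 0, 0, 0, 0, 0, 0, 0, 0]}}

```text
time_s: 22.7
position: [0.4877, 0.3272, 0.2591]
eef_rot: [-2.221, -2.222, 0.0]
ft_force: [-0.3, -0.9, 0.5]
finger_gap: 0.0001
gripper_force: 0.0
```

```bash
python3 -c "
from h import *
s=st()
b=viewer.read_camera('scene');a=viewer.read_camera('top');w=viewer.read_camera('wrist')
f=lambda im,r0,r1,c0,c1,w,h:cv2.resize(im[r0:r1,c0:c1],(w,h),interpolation=cv2.INTER_CUBIC)
cv2.imwrite('pics/z5.png',np.vstack([np.hstack([f(b,80,230,260,460,400,300),f(a,150,285,120,300,400,300)]),np.hstack([f(w,0,420,0,560,400,300),np.zeros((300,400,3),np.uint8)])]))
cv2.imwrite('pics/wl.png',w)
"
```

```text
22.7 [0.4877 0.3272 0.2591] axes
 [[-0.001  1.    -0.   ]
 [ 1.     0.001  0.   ]
 [ 0.    -0.    -1.   ]] [-0.3 -0.9  0.5] 0.00012172548882964335
```

View pics/z5.png

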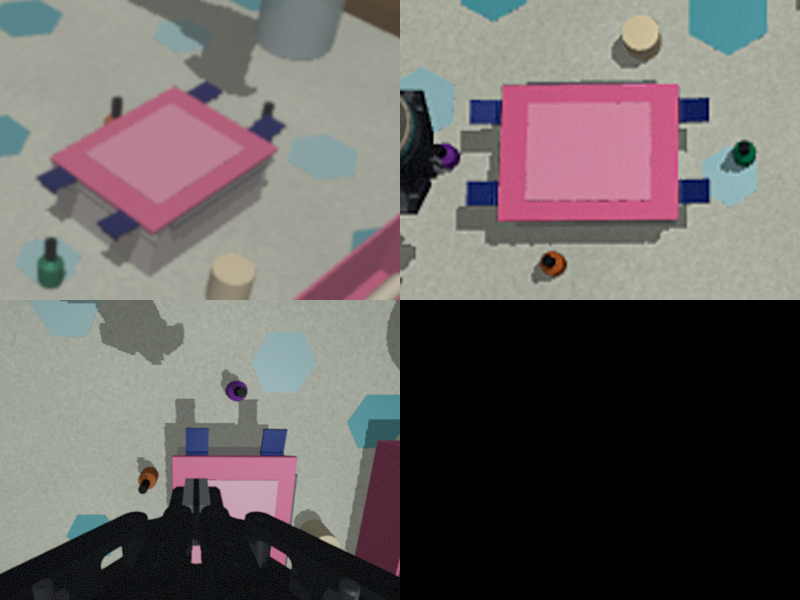

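```bash
python3 -c "
from h import *
c=viewer.calibration('top');a=viewer.read_camera('top').astype(int);B,G,R=a[...,0],a[...,1],a[...,2]
m=((B>60)&(R<50)&(G<60)&(B>R+40)).astype(np.uint8)
n,l,S,C=cv2.connectedComponentsWithStats(m)
for i in range(1,n):
  if S[i,4]>40: print('clip',S[i],np.round(back(c,*C[i],.086),4))
m=((R>170)&(R>G+50)).astype(np.uint8);n,l,S,C=cv2.connectedComponentsWithStats(m)
i=1+np.argmax(S[1:,4]);print(S[i]);x,y,w,h=S[i,:4]
for q in((x,y),(x+w,y),(x,y+h),(x+w,y+h)): print(np.round(back(c,q[0]-.5,q[1]-.5,.083),4))
"
```

```text
clip [411  93  10   9  51] [ 0.8795 -0.4014  0.086 ]
clip [317 100  11  14  41] [ 0.8478 -0.1357  0.086 ]
clip [152 195  14  11 127] [0.5891 0.3153 0.086 ]
clip [246 194  13  11 130] [0.5879 0.0612 0.086 ]
clip [246 231  13  11 130] [0.4881 0.0615 0.086 ]
clip [150 232  14  10 133] [0.4888 0.315  0.086 ]
[ 164  188   81   61 4813]
[0.6243 0.3024 0.083 ]
[0.6214 0.0816 0.083 ]
[0.457  0.2966 0.083 ]
[0.4542 0.0817 0.083 ]
```

Emit:
{"method": "move_arm", "body": {"rows": [0.1, 0, 1, 0, 0, 0, 0, 0, 1, 0, 0, 0, 0, 0, 1, 0, 0, 0, 0, 0, 1, 0, 0, 0, 0, 0, 1, 0, 0, 0, 0, 0, 0.5, 0, 0, 0]}}

```text
time_s: 23.5
position: [0.4866, 0.3292, 0.1196]
eef_rot: [-2.22, -2.222, 0.005]
ft_force: [-1.0, 0.5, -0.5]
finger_gap: 0.0001
gripper_force: 0.0
```

Emit:
{"method": "move_arm", "body": {"rows": [0, 0, 0.4, 0, 0, 0, 0, 0, 0.4, 0, 0, 0, 0, 0, 0.4, 0, 0, 0]}}

```text
time_s: 23.8
position: [0.4883, 0.3301, 0.0916]
eef_rot: [2.22, 2.222, 0.002]
ft_force: [0.4, 0.3, -0.3]
finger_gap: -0.0
gripper_force: 0.0
```

Emit:
{"method": "move_arm", "body": {"rows": [0, 0, 0.4, 0, 0, 0, 0, 0, 0.4, 0, 0, 0, 0, 0, 0.4, 0, 0, 0, 0, 0, 0.4, 0, 0, 0, 0, 0, 0.2, 0, 0, 0]}}

```text
time_s: 24.3
position: [0.4871, 0.3298, 0.0454]
eef_rot: [-2.22, -2.222, 0.002]
ft_force: [-0.4, 0.1, 0.3]
finger_gap: 0.0001
gripper_force: 0.3
```

Emit:
{"method": "move_arm", "body": {"rows": [-0.2, 0, 0, 0, 0, 0, -0.2, 0, 0, 0, 0, 0, -0.1, 0, 0, 0, 0, 0]}}

```text
time_s: 24.6
position: [0.4875, 0.3177, 0.0467]
eef_rot: [-2.22, -2.222, -0.001]
ft_force: [-0.2, 4.3, -3.1]
finger_gap: -0.0001
gripper_force: 1.6
```

Emit:
{"method": "move_arm", "body": {"rows": [-0.1, 0, 0, 0, 0, 0, -0.1, 0, 0, 0, 0, 0]}}

```text
time_s: 24.8
position: [0.4877, 0.3139, 0.047]
eef_rot: [-2.219, -2.222, -0.004]
ft_force: [-1.9, 9.8, -3.0]
finger_gap: 0.0001
gripper_force: 5.1
```

Emit:
{"method": "move_arm", "body": {"rows": [-0.1, 0, 0, 0, 0, 0, 0, 0, 0, 0, 0, 0]}}

```text
time_s: 25.0
position: [0.4877, 0.314, 0.0472]
eef_rot: [-2.216, -2.223, -0.008]
ft_force: [-0.2, 10.6, -2.8]
finger_gap: -0.0
gripper_force: 5.3
```

Emit:
{"method": "move_arm", "body": {"rows": [-0.1, 0, 0, 0, 0, 0, 0, 0, 0, 0, 0, 0]}}

```text
time_s: 25.2
position: [0.4876, 0.3139, 0.0475]
eef_rot: [-2.213, -2.223, -0.011]
ft_force: [-0.2, 15.4, -2.3]
finger_gap: 0.0002
gripper_force: 7.5
```

```bash
python3 -c "
from h import *
st()
a=viewer.read_camera('top').astype(int);B,G,R=a[...,0],a[...,1],a[...,2]
m=((B>60)&(R<50)&(G<60)&(B>R+40)).astype(np.uint8)
n,l,S,C=cv2.connectedComponentsWithStats(m)
for i in range(1,n):
  if S[i,4]>20 and S[i,1]>150: print('clip',S[i])
"
```

```text
25.2 [0.4876 0.3139 0.0475] axes
 [[-0.005  1.     0.002]
 [ 1.     0.005  0.009]
 [ 0.009  0.002 -1.   ]] [-0.2 15.4 -2.3] 0.0002425747587364965
clip [152 195  14  11 126]
clip [246 194  13  11 131]
clip [246 231  13  11 129]
```

Emit:
{"method": "move_arm", "body": {"rows": [0.4, 0, 0, 0, 0, 0, 0.6, 0, 0, 0, 0, 0, 0, 0, 0, 0, 0, 0]}}

```text
time_s: 25.55
position: [0.4876, 0.3341, 0.0466]
eef_rot: [-2.218, -2.225, -0.001]
ft_force: [0.2, 1.2, -0.5]
finger_gap: 0.0004
gripper_force: 0.0
```

```bash
cat > clips.py <<'E'
from h import *
st()
for cam in ('top','wrist','scene'):
  a=viewer.read_camera(cam).astype(int);B,G,R=a[...,0],a[...,1],a[...,2]
  m=((B>50)&(R<50)&(G<60)&(B>R+30)).astype(np.uint8)
  n,l,S,C=cv2.connectedComponentsWithStats(m)
  c=viewer.calibration(cam)
  for i in range(1,n):
    p=back(c,*C[i],.086)
    if S[i,4]>15 and .4<p[0]<.7 and 0<p[1]<.4: print(cam,S[i],np.round(p,3))
E
python3 clips.py
```

```text
25.55 [0.4876 0.3341 0.0466] axes
 [[-0.003  1.     0.001]
 [ 1.     0.003  0.001]
 [ 0.001  0.001 -1.   ]] [ 0.2  1.2 -0.5] 0.0004244143625126266
top [152 195  14  11 126] [0.589 0.315 0.086]
top [246 194  13  11 132] [0.588 0.061 0.086]
top [246 231  13  11 129] [0.488 0.061 0.086]
top [162 232   2  11  21] [0.488 0.3   0.086]
wrist [ 518  311   42   77 2309] [0.578 0.323 0.086]
wrist [269 345  12  23 226] [0.488 0.32  0.086]
```

Emit:
{"method": "move_arm", "body": {"rows": [0, 0, -1, 0, 0, 0, 0, 0, -1, 0, 0, 0, 0, 0, -1, 0, 0, 0, 0, 0, -1, 0, 0, 0, -1, 0.5, -0.5, 0, 0, 0, -1, 0.5, 0, 0, 0, 0, -1, 0.5, 0, 0, 0, 0, -1, 0.5, 0, 0, 0, 0]}}

```text
time_s: 26.5
position: [0.5381, 0.2299, 0.1593]
eef_rot: [2.222, 2.221, -0.001]
ft_force: [0.1, 0.8, 1.1]
finger_gap: 0.0
gripper_force: 0.0
```

Emit:
{"method": "move_arm", "body": {"rows": [-1, 0.5, 0, 0, 0, 0, -1, 0.5, 0, 0, 0, 0, -1, 0.5, 0, 0, 0, 0, -1, 0.5, 0, 0, 0, 0, -1, 0, 0, 0, 0, 0, -1, 0, 0, 0, 0, 0, -1, 0, 0, 0, 0, 0, -0.5, 0, 0, 0, 0, 0]}}

```text
time_s: 27.3
position: [0.5873, 0.0405, 0.1592]
eef_rot: [2.225, 2.216, -0.003]
ft_force: [-0.4, 0.2, -0.2]
finger_gap: 0.0
gripper_force: 0.0
```

Emit:
{"method": "move_arm", "body": {"rows": [0, 0, 0.8, 0, 0, 0, 0, 0, 0.8, 0, 0, 0]}}

```text
time_s: 27.5
position: [0.5882, 0.0441, 0.1192]
eef_rot: [2.222, 2.22, 0.002]
ft_force: [-0.1, 1.2, 0.0]
finger_gap: 0.0
gripper_force: 0.0
```

Emit:
{"method": "move_arm", "body": {"rows": [0.1, 0, 0.4, 0, 0, 0, 0, 0, 0.4, 0, 0, 0, 0, 0, 0.4, 0, 0, 0, 0, 0, 0.4, 0, 0, 0, 0, 0, 0.4, 0, 0, 0, 0, 0, 0.4, 0, 0, 0, 0, 0, 0.4, 0, 0, 0, 0, 0, 0.1, 0, 0, 0]}}

```text
time_s: 28.3
position: [0.5871, 0.047, 0.0451]
eef_rot: [-2.22, -2.221, 0.003]
ft_force: [-0.9, -0.9, 0.1]
finger_gap: 0.0
gripper_force: 0.3
```

Emit:
{"method": "move_arm", "body": {"rows": [0.2, 0, 0, 0, 0, 0, 0.2, 0, 0, 0, 0, 0, 0.2, 0, 0, 0, 0, 0, 0.1, 0, 0, 0, 0, 0]}}

```text
time_s: 28.7
position: [0.5879, 0.0638, 0.0467]
eef_rot: [2.219, 2.221, -0.002]
ft_force: [-0.4, -8.8, -2.7]
finger_gap: -0.0002
gripper_force: 4.5
```

Emit:
{"method": "move_arm", "body": {"rows": [0.1, 0, 0, 0, 0, 0, 0, 0, 0, 0, 0, 0]}}

```text
time_s: 28.9
position: [0.5879, 0.0637, 0.0468]
eef_rot: [2.22, 2.218, -0.005]
ft_force: [0.2, -9.3, -2.3]
finger_gap: -0.0001
gripper_force: 4.7
```

Emit:
{"method": "move_arm", "body": {"rows": [0.1, 0, 0, 0, 0, 0, 0, 0, 0, 0, 0, 0]}}

```text
time_s: 29.1
position: [0.5878, 0.0638, 0.0468]
eef_rot: [2.22, 2.214, -0.008]
ft_force: [-0.6, -12.5, -2.0]
finger_gap: 0.0003
gripper_force: 6.8
```

Emit:
{"method": "move_arm", "body": {"rows": [-0.4, 0, 0, 0, 0, 0, -0.5, 0, 0, 0, 0, 0, 0, 0, 0, 0, 0, 0]}}

```text
time_s: 29.4
position: [0.5884, 0.0459, 0.0471]
eef_rot: [2.222, 2.22, 0.001]
ft_force: [0.4, -0.3, -0.0]
finger_gap: 0.0003
gripper_force: 0.0
```

```bash
python3 clips.py
```

```text
29.4 [0.5884 0.0459 0.0471] axes
 [[ 0.001  1.     0.001]
 [ 1.    -0.001 -0.   ]
 [-0.     0.001 -1.   ]] [ 0.4 -0.3 -0. ] 0.00025346198464359183
top [152 195  14   7  68] [0.595 0.316 0.086]
top [246 231  13  11 130] [0.488 0.061 0.086]
wrist [   0  222   30  107 2291] [0.505 0.065 0.086]
wrist [ 228  222   91   18 1617] [0.588 0.081 0.086]
scene [281 165  13  10  79] [0.494 0.055 0.086]
```

Emit:
{"method": "move_arm", "body": {"rows": [0, 0, -1, 0, 0, 0, 0, 0, -1, 0, 0, 0, 0, 0, -1, 0, 0, 0, 0, 0, -0.5, 0, 0, 0, 0, -1, 0, 0, 0, 0, 0, -1, 0, 0, 0, 0, 0, -1, 0, 0, 0, 0, 0, -1, 0, 0, 0, 0]}}

```text
time_s: 30.35
position: [0.4867, 0.048, 0.1338]
eef_rot: [-2.219, -2.223, 0.0]
ft_force: [0.4, 0.8, 0.3]
finger_gap: 0.0002
gripper_force: 0.0
```

Emit:
{"method": "move_arm", "body": {"rows": [0, 0, 0.5, 0, 0, 0, 0, 0, 0.5, 0, 0, 0, 0, 0, 0.5, 0, 0, 0, 0, 0, 0.4, 0, 0, 0, 0, 0, 0.4, 0, 0, 0, 0, 0, 0.4, 0, 0, 0, 0, 0, 0.4, 0, 0, 0, 0, 0, 0.4, 0, 0, 0]}}

```text
time_s: 31.15
position: [0.4881, 0.047, 0.0458]
eef_rot: [2.22, 2.222, 0.0]
ft_force: [-0.2, -0.2, -0.7]
finger_gap: 0.0003
gripper_force: 0.1
```

Emit:
{"method": "move_arm", "body": {"rows": [0.2, 0, 0, 0, 0, 0, 0.2, 0, 0, 0, 0, 0, 0.2, 0, 0, 0, 0, 0, 0.1, 0, 0, 0, 0, 0, 0.1, 0, 0, 0, 0, 0]}}

```text
time_s: 31.65
position: [0.4877, 0.0642, 0.0468]
eef_rot: [2.22, 2.218, -0.004]
ft_force: [-1.5, -14.5, -2.0]
finger_gap: -0.0001
gripper_force: 7.4
```

Emit:
{"method": "move_arm", "body": {"rows": [0.1, 0, 0, 0, 0, 0, 0, 0, 0, 0, 0, 0]}}

```text
time_s: 31.85
position: [0.4877, 0.0642, 0.0468]
eef_rot: [2.222, 2.214, -0.007]
ft_force: [-0.9, -16.3, -2.8]
finger_gap: -0.0
gripper_force: 7.8
```

Emit:
{"method": "move_arm", "body": {"rows": [-0.4, 0, 0, 0, 0, 0, -0.5, 0, 0, 0, 0, 0, 0, 0, 0, 0, 0, 0]}}

```text
time_s: 32.15
position: [0.4884, 0.0461, 0.047]
eef_rot: [2.222, 2.22, 0.001]
ft_force: [0.2, -0.4, 0.2]
finger_gap: 0.0001
gripper_force: 0.0
```

```bash
python3 clips.py
```

```text
32.15 [0.4884 0.0461 0.047 ] axes
 [[ 0.001  1.     0.001]
 [ 1.    -0.001  0.   ]
 [ 0.     0.001 -1.   ]] [ 0.2 -0.4  0.2] 0.00010787900699383458
top [152 195  14  11 124] [0.589 0.315 0.086]
wrist [ 228  221   91   18 1632] [0.488 0.081 0.086]
wrist [536 222  24  18 387] [0.573 0.081 0.086]
```

Emit:
{"method": "move_arm", "body": {"rows": [0, 0, -1, 0, 0, 0, 0, 0, -1, 0, 0, 0, 0, 0, -1, 0, 0, 0, 0, 0, -1, 0, 0, 0, 1, 0.5, -0.5, 0, 0, 0, 1, 0.5, 0, 0, 0, 0, 1, 0.5, 0, 0, 0, 0, 1, 0.5, 0, 0, 0, 0]}}

```text
time_s: 33.1
position: [0.5379, 0.1496, 0.1594]
eef_rot: [-2.218, -2.224, -0.001]
ft_force: [-0.4, 0.4, -0.2]
finger_gap: 0.0003
gripper_force: 0.0
```

Emit:
{"method": "move_arm", "body": {"rows": [1, 0.5, 0, 0, 0, 0, 1, 0.5, 0, 0, 0, 0, 1, 0.5, 0, 0, 0, 0, 1, 0.5, 0, 0, 0, 0, 1, 0, 0, 0, 0, 0, 1, 0, 0, 0, 0, 0, 1, 0, 0, 0, 0, 0, 0.3, 0, 0, 0, 0, 0]}}

```text
time_s: 33.9
position: [0.5859, 0.3349, 0.1585]
eef_rot: [-2.212, -2.227, -0.001]
ft_force: [-0.0, 0.4, -0.1]
finger_gap: 0.0001
gripper_force: 0.0
```

Emit:
{"method": "move_arm", "body": {"rows": [0, 0, 0.8, 0, 0, 0, 0, 0, 0.8, 0, 0, 0]}}

```text
time_s: 34.1
position: [0.5877, 0.33, 0.1191]
eef_rot: [2.219, 2.223, 0.001]
ft_force: [0.8, 0.0, 0.1]
finger_gap: 0.0001
gripper_force: 0.0
```

Emit:
{"method": "move_arm", "body": {"rows": [0, 0, 0.4, 0, 0, 0, 0, 0, 0.4, 0, 0, 0, 0, 0, 0.4, 0, 0, 0, 0, 0, 0.4, 0, 0, 0, 0, 0, 0.4, 0, 0, 0, 0, 0, 0.4, 0, 0, 0, 0, 0, 0.4, 0, 0, 0, 0, 0, 0.1, 0, 0, 0]}}

```text
time_s: 34.9
position: [0.5867, 0.3298, 0.0449]
eef_rot: [-2.22, -2.222, 0.003]
ft_force: [-0.2, 1.5, 0.2]
finger_gap: -0.0003
gripper_force: 0.3
```

Emit:
{"method": "move_arm", "body": {"rows": [-0.2, 0, 0, 0, 0, 0, -0.2, 0, 0, 0, 0, 0, -0.2, 0, 0, 0, 0, 0, -0.1, 0, 0, 0, 0, 0, -0.1, 0, 0, 0, 0, 0]}}

```text
time_s: 35.4
position: [0.5875, 0.3136, 0.0469]
eef_rot: [-2.217, -2.221, -0.007]
ft_force: [0.5, 12.1, -4.0]
finger_gap: -0.0002
gripper_force: 6.3
```

Emit:
{"method": "move_arm", "body": {"rows": [-0.1, 0, 0, 0, 0, 0, 0, 0, 0, 0, 0, 0]}}

```text
time_s: 35.6
position: [0.5875, 0.3137, 0.047]
eef_rot: [-2.214, -2.222, -0.011]
ft_force: [0.9, 12.5, -5.2]
finger_gap: -0.0002
gripper_force: 6.6
```

Back off, rise clear, and check everything.

Emit:
{"method": "move_arm", "body": {"rows": [0.4, 0, 0, 0, 0, 0, 0.5, 0, 0, 0, 0, 0, 0, 0, -1, 0, 0, 0, 0, 0, -1, 0, 0, 0, 0, 0, -1, 0, 0, 0, 0, 0, -1, 0, 0, 0, 0, 0, -1, 0, 0, 0, 0, 0, -1, 0, 0, 0]}}

```text
time_s: 36.4
position: [0.588, 0.3286, 0.198]
eef_rot: [2.221, 2.22, -0.001]
ft_force: [0.3, 0.3, -0.1]
finger_gap: 0.0002
gripper_force: 0.0
```

Emit:
{"method": "move_arm", "body": {"rows": [1, 0, -1, 0, 0, 0, 1, 0, -1, 0, 0, 0, 1, 0, 0, 0, 0, 0, 1, 0, 0, 0, 0, 0, 0, 0, 0, 0, 0, 0]}}

```text
time_s: 36.9
position: [0.5863, 0.4341, 0.2462]
eef_rot: [-2.214, -2.227, -0.002]
ft_force: [-0.5, -0.7, -0.1]
finger_gap: -0.0003
gripper_force: 0.0
```

```bash
python3 clips.py
python3 - <<'E'
from h import *
c=viewer.calibration('top'); a=viewer.read_camera('top'); cv2.imwrite('pics/end.png',a)
for k,z in [("bottle_violet",.06),("bottle_green",.06),("bottle_copper",.06),("candle",.05),("pigment_jar",.06),("tealight_cup",.05),("yellow_mid",.028),("blue_mid",.028),("lid",.083)]:
  print(k,[(round(d["p"],2),np.round(d["rect"],0).tolist(),np.round(back(c,*d["rect"][:2],z),3).tolist()) for d in viewer.cut_out('top',k)[:1]])
# compare with start image away from the box
b=cv2.imread('pics/t.png')
for n,(u,v) in {'viol':(138,219),'green':(275,218),'copp':(188,268),'jar':(320,194),'cup':(366,267),'yel':(366,228),'blu':(333,242)}.items():
  t=b[v-10:v+11,u-10:u+11]; R=cv2.matchTemplate(a[v-18:v+19,u-18:u+19],t,cv2.TM_CCOEFF_NORMED); _,m,_,p=cv2.minMaxLoc(R); print(n,round(m,2),(p[0]-8,p[1]-8))
E
```

```text
36.9 [0.5863 0.4341 0.2462] axes
 [[-0.006  1.    -0.   ]
 [ 1.     0.006  0.002]
 [ 0.002 -0.    -1.   ]] [-0.5 -0.7 -0.1] -0.000275678961199897
top [163 195   3  11  17] [0.587 0.299 0.086]
top [246 195   2  10  20] [0.587 0.076 0.086]
top [246 231   2  11  22] [0.487 0.076 0.086]
top [162 232   2  11  21] [0.488 0.3   0.086]
bottle_violet [(0.52, [138.0, 219.0, 9.0, 8.0], [0.542, 0.375, 0.06])]
bottle_green [(0.41, [276.0, 218.0, 12.0, 10.0], [0.54, -0.004, 0.06])]
bottle_copper [(0.49, [188.0, 270.0, 12.0, 11.0], [0.402, 0.233, 0.06])]
candle [(0.67, [229.0, 166.0, 14.0, 16.0], [0.694, 0.126, 0.05])]
pigment_jar [(0.79, [319.0, 196.0, 17.0, 20.0], [0.6, -0.123, 0.06])]
tealight_cup [(0.63, [367.0, 268.0, 24.0, 23.0], [0.401, -0.248, 0.05])]
yellow_mid [(0.53, [366.0, 228.0, 9.0, 8.0], [0.514, -0.254, 0.028])]
blue_mid [(0.61, [332.0, 243.0, 0.0, 6.0], [0.473, -0.157, 0.028])]
lid [(0.7, [204.0, 217.0, 89.0, 62.0], [0.54, 0.191, 0.083])]
viol 0.93 (0, 0)
green 1.0 (0, 0)
copp 0.97 (0, 0)
jar 1.0 (0, 0)
cup 1.0 (0, 0)
yel 1.0 (0, 0)
blu 1.0 (0, 0)
```

All four clips are closed and nothing has moved. Handing in.

```bash
python3 -c "
from rig import r
print(r.sign_off())"
```

```text
the job is handed in; nothing more can be done
None
```

The red tablet is in the empty half of the box, the lid is shut, and all four clips are down in opposite-corner order (near-left, far-right, near-right, far-left). The top camera showed the clips closed. Against the first picture, the other two tablets, the bottles, jar and cup had not moved; I had no such comparison for the candle, which stands behind the box. I handed the job in at about 37 s, and no verdict came back.

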